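# Post the used shade card through the sprung slot of the returns box

## Task

Take the used tooth-shade card, the tall one of the three standing in the wooden rack, and push it upright, broad end down, through the slot in the top of the grey returns box until it drops inside and lies there. The slot is only just wider than the card and is closed by a sprung flap, and the two guide ears beside it help to find it by feel: work gently, never forcing the card against the box with more than 20 N. Leave the two short cards in the rack and the small plaster jaw model where they are.

Things in the scene. Friction and masses are not known exactly. Their poses are not given: they have to be found in the camera images.
- tall_card_mid (a point): Centre (half-way up) of the tall card: white plastic paddle, 80 to 165 g, 8 mm thick (x), 126 mm tall (z, up). Lower 60 mm: 64 mm wide (y); above: grip tab 28 mm wide, 66 mm tall, in the middle. The point is 63 mm above its bottom edge, 63 mm below its top. Stands loosely (1 mm play) in any of the rack's three places; lift it straight up 35 mm or more to clear the rack.
- short_card_a_mid (a point): Centre (half-way up) of a short card, not to be moved: same paddle, its tab only 30 mm (90 mm tall in all, centre 45 mm below its top). Stands in the rack.
- short_card_b_mid (a point): Centre of the other short card, same as the first; not to be moved.
- rack: Wooden rack, fixed, 156 (x) x 84 (y) x 36 mm high; origin at the centre of its underside. Three places for cards 48 mm apart along its x (-48, 0, +48 mm); the cards' axes lie along the rack's, their bottom edges 6 mm above its underside.
- box: Grey returns box, fixed, 170 (x) x 120 (y) mm, lid 144 mm high, +x wall clear, inner floor 6 mm up; origin at the centre of its underside, z up. A steel throat plate (116 x 100 x 8 mm, top 152 mm up) lies on the lid with the slot: 68 mm long along the box's y, centred at y = 0, and 11 mm wide along x. Where it lies in x: see box_deck.
- box_deck (a point): Point at the height of the throat plate's top, over the box's centre, axes as the box's. It is NOT the slot: the plate is clamped anywhere along the box's x, so the slot's centre line lies up to 20 mm to the -x or +x side of this point (not measured; feel or look for it).
- box_guide (a point): Guide ears, given at ear height (12 mm above box_deck) over the box's centre, NOT at the ears. Two steel ears stand on the plate along the slot's +x edge, at y = -32 to -20 and +20 to +32 mm, -x faces in line with the slot's +x wall. An upright card slid to +x just above the plate stops on both ears; moved back 1.5 mm it is centred over the slot.
- flap (a joint): Angle of the rubber flap under the slot: 0 shut, 1.5 fully down; springs shut. The card meets it about 10 mm below the plate's top; pushing it aside takes 4 to 10 N down. It then presses the wide part of the card against a steel guide and holds it until the shoulders (66 mm below the tab's top) are 27 to 32 mm below the plate's top; then the card drops in. Let go earlier, it stays; push it on by its top.
- model_mid (a point): Centre of a small plaster jaw model with pink gum and teeth, 56 x 50 x 32 mm, standing on the table. Not to be moved.
Mind the look-alikes: they are no part of the job. Leave any blue look-alike of the part that bears tall_card_mid alone.

How it is judged:
By the outcome, as a careful person would: the job done as asked, in the order asked, and still so for the second after the job is handed in, with the robot touching nothing.
It also fails if it takes over 54 s, if anything falls off the work surface, if the arm or the gripper's body presses on something with over 40 N, if the wrist force passes 120 N, or if a joint passes its speed limit or range.

## Robot

A 6-joint arm with a two-finger parallel gripper is mounted at the origin on the work surface. World frame = base frame: x ahead of the robot, y to its left, z up, the work surface at z = 0. Lengths are in m, angles in rad, forces in N, time in s.
With the tool pointing down it reaches from about 0.35 to 0.775 m from the base axis. Payload 5.5 kg.
Tool frame: the origin (TCP) lies midway between the tips of the shut fingers; the grasp point (between the pads) lies 19 mm behind it; z points along the fingers, y is the direction in which the jaws open and shut (so a half turn about z gives the same grasp; the last joint's range is limited). The gripper opens to 85 mm and grips with 20 to 120 N. Pads are 22 mm wide; open, the fingers measure 114 mm over their backs; the gripper's body (76 mm by 85 mm) begins 54 mm behind the grasp point. The pads swing forward as they close: fully open they stand 13 mm farther back than shut.
Start: joints at [-1.472, 0.313, 0.046, 1.304, 0, 1.431], TCP at [0.136, -0.559, 0.206] pointing down, gripper open.
Joint ranges: [-2.76, 2.76], [-0.86, 1.69], [-1.03, 1.26], [-2.2, 2.34], [-1.47, 1.5], [-3.14, 3.14]. Speed limits (rad/s): [2.57, 2.57, 3.14, 3.14, 3.14, 3.14].

## Interface

Orientations are given as a unit quaternion [w, x, y, z].
In Python, from workcell import env gives the robot as it stands.
- The arm moves only by the shell command python3 -m pendant 'ROWS' [FORCE]. ROWS is JSON, a list of rows, each a list of 3 entries, a list of its own where there are three numbers: the shift along the tool's x, y, z each as a share of 20 mm, from -1 to 1, then the turn about the tool's z as a share of 6 degrees, from -1 to 1, then the closure, from -1 (fully open) to 1 (shut). In form: [[[tx, ty, tz], turn, claw], ...]. A call has 1 to 12 rows; each row shifts and turns the commanded pose from where the row before left it, along the tool's axes as they then stand; what a row does not reach is not made up. A row lasts 1/8 s, in which the tool goes at most 62.5 mm and 10.7 degrees, less where a joint would pass 70% of its speed; a pose out of reach is approached as far as the arm can. A call with a number of a shift or a turn outside -1 to 1 is refused whole. A call with a gripper value outside its range is refused whole. The fingers move at their own pace and stop on an object; FORCE is the grip in N (left out, the last holds). Time passes only in rows, so rows that do not move let the fingers close. It gives the time, the measured TCP pose, the force and the opening at its end, in the units of the state.
- env.get_state(): the state, without advancing time (a new reading comes with each control period).
- env.read_camera(name): name is "scene" or "top" or "wrist"; returns a dict with "color" (420x560x3 uint8, blue, green, red), "mtx" (3x3 intrinsics, pixels), "view" (4x4, takes a point from world to camera coordinates). Camera axes: x right, y down, z forward; pixel columns grow to the right and rows downward; lengths in m; the calibration is good to about 2 mm. The wrist camera is an equidistant fisheye: a pixel r from the principal point sees the ray r / f radians off the axis. A picture is of the moment at which its call begins. There is no depth.
- env.hand_in(): hands the job in, once; it reports no verdict.
Trained networks look in the newest picture that a camera, given by its name, has taken for a name from the list of things; names that differ only in an ending like _2 or _b are one class to them, and where a whole thing is asked for, a point or a joint stands for the part that bears it (a point fixed in the world has none). Each returns a list of dicts, best first, with "p" (0 to 1); they miss things now and then, are a little off and sometimes report something else, mostly with a low value. They report only what shows in the picture. A call takes as long as a camera call. They do not tell look-alikes from the thing itself.
- env.boxes_of(camera, thing): "location" ([column, row] in pixels, amid what is visible of it).
- env.cut_out(camera, thing): "region" (420x560 bool, what is visible of it) and "location" ([column, row] in pixels, amid what is visible of it).
The state is a dict: "clock": time; "joint_pos": joint angles; "qvel": joint speeds; "tau": joint torques, N m; "tcp_pos": TCP position; "orientation": TCP orientation; "wrist_force": force on the tool from outside, world axes, zero at the start; "ft_torque": the same for the moment, N m; "finger_gap": finger opening in m.
Only numpy, scipy, OpenCV 4.12 (cv2) and the standard library are available. Lean on these libraries where they do the work, as an engineer would, in place of code of your own. Each camera call takes 0.05 s, during which the arm holds its last target.

## Working session

There is one attempt and no reset: what is moved stays moved. The work goes in short steps, Python scripts to look and compute and a shell command to move; the robot and the scene stay as the last step left them, time stands still between calls to the robot, and variables do not carry over. Pictures are saved under pics/ and viewed, and the job is handed in when it is done.

```bash
ls; mkdir -p pics; python3 - <<'E'
from workcell import env
import cv2
s=env.get_state()
for k,v in s.items(): print(k,v)
for c in ["scene","top","wrist"]:
    r=env.read_camera(c); cv2.imwrite(f"pics/{c}0.png",r["color"]); print(c,r["mtx"].tolist(),r["view"].round(4).tolist())
    for t in ["tall_card_mid","rack","box","box_deck","flap","model_mid"]:
        try: print(t,[(round(d["p"],2),[round(float(q)) for q in d["location"]]) for d in env.boxes_of(c,t)])
        except Exception as e: print(t,e)
print(env.get_state()["clock"])
E
```

```text
pics
clock 0.0
joint_pos [-1.47162138e+00  3.14016807e-01  4.49671090e-02  1.30358008e+00
 -2.14911936e-05  1.43119293e+00]
qvel [-1.05112000e-03  4.40538640e-05 -6.26283090e-04  1.48361941e-04
 -1.55273794e-03  3.66821670e-04]
tau [-5.52550282e-04 -4.80629611e+01  2.98532706e+01  1.94533705e-02
 -1.68971487e-04 -2.00076738e-05]
tcp_pos [ 0.13592299 -0.55813267  0.20519471]
orientation [-9.16753563e-04  9.92881156e-01  1.19105710e-01  7.78619704e-06]
wrist_force [-0.67569231  0.02555194  0.17367134]
ft_torque [-0.00851996 -0.02205087 -0.00616451]
finger_gap 0.08538163633039891
scene [[525.6567627572045, 0.0, 292.45957130105927], [0.0, 525.6567627572045, 207.9633933979661], [0.0, 0.0, 1.0]] [[-0.8523, 0.5231, -0.002, 0.4824], [0.3965, 0.6435, -0.6547, -0.1705], [-0.3412, -0.5588, -0.7559, 1.3491], [0.0, 0.0, 0.0, 1.0]]
tall_card_mid [(0.78, [289, 228]), (0.7, [263, 299]), (0.69, [311, 270])]
rack [(0.72, [331, 285])]
box [(0.81, [252, 139])]
box_deck [(0.6, [250, 138])]
flap []
model_mid [(0.7, [246, 262])]
top [[414.8057740443823, 0.0, 288.2135168881778], [0.0, 414.8057740443823, 202.02738152188547], [0.0, 0.0, 1.0]] [[-0.0162, -0.9998, 0.0084, 0.0129], [-0.9911, 0.0149, -0.1323, 0.6083], [0.1322, -0.0104, -0.9912, 0.8116], [0.0, 0.0, 0.0, 1.0]]
tall_card_mid [(0.78, [216, 149]), (0.66, [220, 199]), (0.52, [277, 209])]
rack [(0.9, [217, 227])]
box [(0.95, [423, 237])]
box_deck [(0.83, [421, 236])]
flap [(0.52, [434, 235])]
model_mid [(0.65, [280, 170]), (0.29, [214, 226])]
wrist [[325.19226210127806, 0.0, 278.7692945264617], [0.0, 325.19226210127806, 207.53334755076085], [0.0, 0.0, 1.0]] [[0.2368, -0.9716, 0.0014, -0.576], [-0.9364, -0.2278, 0.2669, -0.0348], [-0.259, -0.0645, -0.9637, 0.3779], [0.0, 0.0, 0.0, 1.0]]
tall_card_mid []
rack []
box []
box_deck []
flap []
model_mid []
1.05
```

View pics/scene0.png

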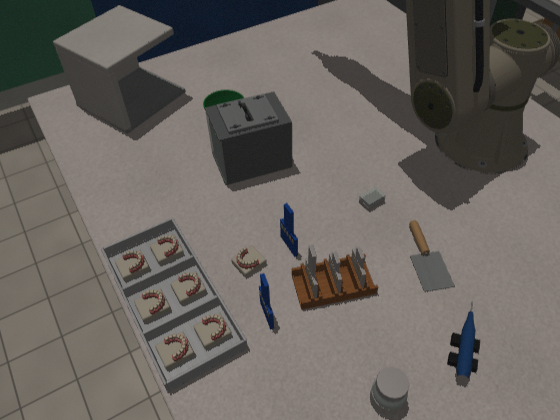

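View pics/top0.png

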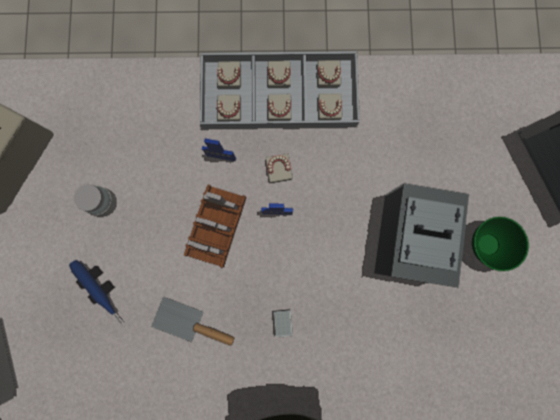

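The pictures show the wooden rack at top (217,227) / scene (335,280). Two blue look-alikes stand at top (217,150) and (277,209). The box is at top (430,235). I'll enlarge crops of the rack and the box.

```bash
python3 - <<'E'
import cv2,numpy as np
s=cv2.imread("pics/scene0.png"); t=cv2.imread("pics/top0.png")
a=cv2.resize(s[230:320,280:390],(400,327),interpolation=cv2.INTER_CUBIC)
b=cv2.resize(t[175:275,170:300],(390,300),interpolation=cv2.INTER_CUBIC)
c=cv2.resize(t[175:295,370:480],(396,432)[:2] if 0 else (275,300),interpolation=cv2.INTER_CUBIC)
d=cv2.resize(s[80:190,190:310],(327,300),interpolation=cv2.INTER_CUBIC)
W=np.zeros((600,800,3),np.uint8)
W[:300,:400]=a[:300];W[:300,400:790]=b;W[300:,:275]=c;W[300:,400:727]=d
cv2.imwrite("pics/crop0.png",cv2.convertScaleAbs(W,alpha=1.6))
E
```

```text
(no output)
```

View pics/crop0.png

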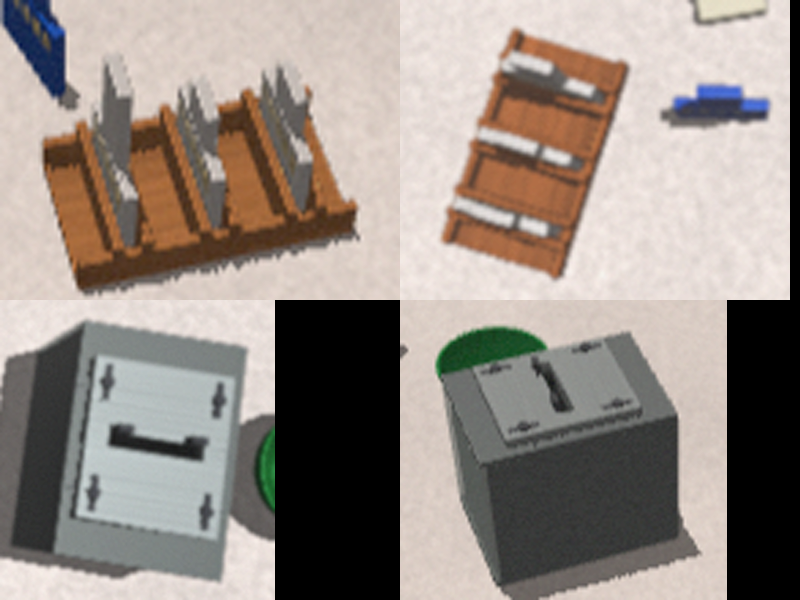

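The three candidates in the rack are at scene (311,270), (340,270) and (360,268). The one at scene (311,270) / top (220,199) has the clearly longer tab in the enlarged crop, and it is white and in the rack, so it is the tall card. The blue ones stand outside the rack. The box's ears are on the image-up (world +x) side of its slot. Next I'll fit the poses.

```bash
cat > h.py <<'E'
import numpy as np,cv2
def proj(r,P,fish=False):
    P=np.atleast_2d(P); V=r["view"]; c=P@V[:3,:3].T+V[:3,3]; K=r["mtx"]
    if fish:
        rr=np.hypot(c[:,0],c[:,1]); th=np.arctan2(rr,c[:,2]); s=th/np.maximum(rr,1e-9)
        xy=c[:,:2]*s[:,None]
    else: xy=c[:,:2]/c[:,2:]
    return xy@K[:2,:2].T+K[:2,2]
def ray(r,uv,z,fish=False):
    K=r["mtx"];V=r["view"];R=V[:3,:3];o=-R.T@V[:3,3]
    xy=(np.array(uv,float)-K[:2,2])/np.array([K[0,0],K[1,1]])
    if fish:
        th=np.hypot(*xy); d=np.array([*(xy/th*np.sin(th)),np.cos(th)])
    else: d=np.array([*xy,1.])
    d=R.T@d; return o+d*(z-o[2])/d[2]
def T(p,pts):
    x,y,a=p; c,s=np.cos(a),np.sin(a); pts=np.array(pts,float)
    return np.c_[x+c*pts[:,0]-s*pts[:,1],y+s*pts[:,0]+c*pts[:,1],pts[:,2]]
def boxpts(lx,ly,z0,z1,cx=0,cy=0):
    return [(cx+sx*lx/2,cy+sy*ly/2,z) for sx in(-1,1) for sy in(-1,1) for z in(z0,z1)]
def hull(r,P,fish=False,sc=8):
    m=np.zeros((420,560),np.uint8)
    h=cv2.convexHull(proj(r,P,fish).astype(np.float32))
    cv2.fillConvexPoly(m,np.round(h*16).astype(np.int32),1,shift=4); return m>0
E
python3 - <<'E'
from workcell import env
from h import *
import pickle
from scipy.optimize import minimize
R={};C={}
for c in ["top","scene"]:
    R[c]=env.read_camera(c)
    for t in ["rack","box","tall_card_mid"]:
        C[c,t]=env.cut_out(c,t)
pickle.dump((R,C),open("d0.pkl","wb"))
for k,v in C.items(): print(k,[(round(d["p"],2),np.round(d["location"]).tolist(),int(d["region"].sum())) for d in v])
E
```

```text
('top', 'rack') [(0.67, [215.0, 230.0], 2320), (0.5, [431.0, 236.0], 173)]
('top', 'box') [(0.58, [421.0, 239.0], 7892)]
('top', 'tall_card_mid') [(0.9, [218.0, 150.0], 444), (0.75, [278.0, 209.0], 219), (0.49, [219.0, 199.0], 246)]
('scene', 'rack') [(0.9, [329.0, 286.0], 2513), (0.55, [248.0, 262.0], 673)]
('scene', 'box') [(0.96, [252.0, 138.0], 6134)]
('scene', 'tall_card_mid') [(0.73, [287.0, 228.0], 588), (0.67, [264.0, 297.0], 434), (0.55, [314.0, 270.0], 430), (0.49, [248.0, 261.0], 667)]
```

```bash
cat > fit.py <<'E'
import pickle
from h import *
from scipy.optimize import minimize
R,C=pickle.load(open("d0.pkl","rb"))
def hullmask(m):
    pts=np.argwhere(m)[:,::-1].astype(np.int32); o=np.zeros(m.shape,np.uint8)
    cv2.fillConvexPoly(o,cv2.convexHull(pts),1); return o>0
def big(m):
    n,l,s,_=cv2.connectedComponentsWithStats(m.astype(np.uint8)); return l==1+np.argmax(s[1:,4])
def fit(t,pts,x0,cams):
    M={c:(big(C[c,t][0]["region"])) for c in cams}
    if t=="rack": # brown pixels
        for c in cams:
            im=R[c]["color"].astype(int); br=(im[...,2]>im[...,0]*1.6)&(im[...,2]>40)
            loc=C[c,t][0]["location"]; 
            yy,xx=np.mgrid[:420,:560]; M[c]=hullmask(big(br&(np.hypot(xx-loc[0],yy-loc[1])<60)))
    def f(p):
        e=0
        for c in cams:
            h=hull(R[c],T(p,pts)); e+=1-(h&M[c]).sum()/(h|M[c]).sum()
        return e
    best=None
    for da in (-.15,0,.15):
        s=np.array([[0,0,0],[.02,0,0],[0,.02,0],[0,0,.1]])+np.array(x0)+[0,0,da]
        r=minimize(f,x0,method="Nelder-Mead",options=dict(initial_simplex=s,xatol=1e-5,fatol=1e-5))
        if best is None or r.fun<best.fun: best=r
    return best.x,best.fun
if __name__=="__main__":
    for cams in (["top"],["scene"],["top","scene"]):
        x=ray(R["top"],(215,227),0.02)
        print(cams,"rack",fit("rack",boxpts(.156,.084,0,.036),[x[0],x[1],-.3],cams))
        x=ray(R["top"],(430,235),0.15)
        print(cams,"box",fit("box",boxpts(.170,.120,0,.144),[x[0],x[1],-.1],cams))
    x,_=fit("rack",boxpts(.156,.084,0,.036),[*ray(R["top"],(215,227),.02)[:2],-.3],["top","scene"])
    b,_=fit("box",boxpts(.17,.12,0,.144),[*ray(R["top"],(430,235),.15)[:2],-.1],["top","scene"])
    for c in R:
        im=cv2.convertScaleAbs(R[c]["color"],alpha=1.5)
        for p,pts in ((x,boxpts(.156,.084,0,.036)),(x,boxpts(.008,.064,.006,.066,.048)),(x,boxpts(.008,.028,.066,.132,.048)),(b,boxpts(.17,.12,0,.144))):
            q=T(p,pts)
            q=proj(R[c],q)
            for i in range(8):
                for j in (1,2,4):
                    if not i&j: cv2.line(im,*[tuple(int(v*16) for v in q[k]) for k in (i,i|j)],(0,255,0),1,shift=4)
        if c=="top": im=im[120:320,170:490]
        else: im=im[70:330,190:400]
        cv2.imwrite(f"pics/fit_{c}.png",cv2.resize(im,None,fx=2.3,fy=2.3,interpolation=cv2.INTER_CUBIC))
E
python3 fit.py
```

```text
['top'] rack (array([ 0.56726751,  0.15794622, -0.32764726]), np.float64(0.07492625368731565))
['top'] box (array([ 0.53181499, -0.24904182, -0.19442921]), np.float64(0.020501988071570554))
['scene'] rack (array([ 0.56754603,  0.15750792, -0.34719139]), np.float64(0.09967845659163987))
['scene'] box (array([ 0.53228412, -0.25129245, -0.20031612]), np.float64(0.01951063489525029))
['top', 'scene'] rack (array([ 0.5648713 ,  0.15766642, -0.32912748]), np.float64(0.17372673167025454))
['top', 'scene'] box (array([ 0.53173995, -0.24969783, -0.189471  ]), np.float64(0.04927935203667577))
```

View pics/fit_top.png

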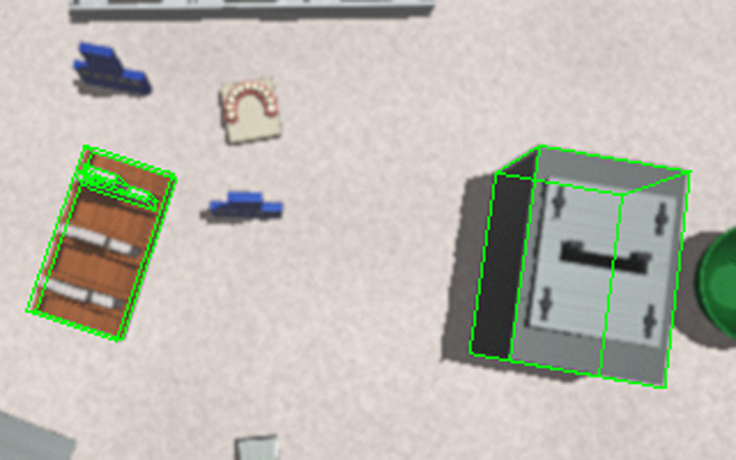

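View pics/fit_scene.png

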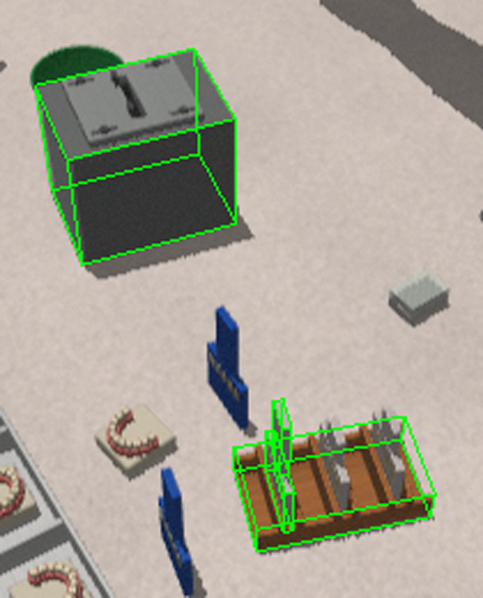

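Overlay agrees: rack at (0.565, 0.158, yaw -0.33), box at (0.532, -0.250, yaw -0.19), tall card at about (0.610, 0.142). I'm moving toward the rack.

```bash
python3 -m pendant '[[[1,-0.91,-0.1],0,-1],[[1,-0.91,-0.1],0,-1],[[1,-0.91,-0.1],0,-1],[[1,-0.91,-0.1],0,-1],[[1,-0.91,-0.1],0,-1],[[1,-0.91,-0.1],0,-1],[[1,-0.91,-0.1],0,-1],[[1,-0.91,-0.1],0,-1],[[1,-0.91,-0.1],0,-1],[[1,-0.91,-0.1],0,-1],[[1,-0.91,-0.1],0,-1],[[1,-0.91,-0.1],0,-1]]'
python3 -m pendant '[[[1,-0.91,-0.1],0,-1],[[1,-0.91,-0.1],0,-1],[[1,-0.91,-0.1],0,-1],[[1,-0.91,-0.1],0,-1],[[1,-0.91,-0.1],0,-1],[[1,-0.91,-0.1],0,-1],[[1,-0.91,-0.1],0,-1],[[1,-0.91,-0.1],0,-1],[[1,-0.91,-0.1],0,-1],[[1,-0.91,-0.1],0,-1],[[1,-0.91,-0.1],0,-1],[[1,-0.91,-0.1],0,-1]]'
python3 -m pendant '[[[0,0,0],-0.95,-1],[[0,0,0],-0.95,-1],[[0,0,0],-0.95,-1],[[0,0,0],-0.95,-1],[[0,0,0],-0.95,-1],[[0,0,0],-0.95,-1],[[0,0,0],-0.95,-1],[[0,0,0],-0.95,-1],[[0,0,0],-0.95,-1],[[0,0,0],-1,-1],[[0,0,0],0,-1]]'
```

```text
clock: 2.95
tcp_pos: [0.3181, -0.2885, 0.2304]
orientation: [0.0, 0.993, 0.119, 0.0]
wrist_force: [0.9, -0.6, 0.8]
finger_gap: 0.0852
clock: 4.45
tcp_pos: [0.4993, -0.0195, 0.2543]
orientation: [0.0, 0.993, 0.119, 0.0]
wrist_force: [-0.3, 0.2, -0.3]
finger_gap: 0.0855
clock: 5.82
tcp_pos: [0.4988, -0.0203, 0.2542]
orientation: [0.0, 0.814, 0.58, 0.0]
wrist_force: [-0.2, 0.3, -0.3]
finger_gap: 0.0854
```

```bash
python3 -m pendant '[[[0.95,0.26,0],0,-1],[[0.95,0.26,0],0,-1],[[0.95,0.26,0],0,-1],[[0.95,0.26,0],0,-1],[[0.95,0.26,0],0,-1],[[0.95,0.26,0],0,-1],[[0.95,0.26,0],0,-1],[[0.95,0.26,0],0,-1],[[0.95,0.26,0],0,-1],[[0.95,0.26,0],0,-1],[[0,0,0],0,-1]]'
python3 - <<'E'
from workcell import env
from h import *
import pickle
r=env.read_camera("wrist"); d=env.cut_out("wrist","tall_card_mid"); s=env.get_state()
pickle.dump((r,d,s),open("w1.pkl","wb"))
print([(round(q["p"],2),np.round(q["location"]).tolist(),int(q["region"].sum())) for q in d],s["tcp_pos"],s["orientation"])
im=cv2.convertScaleAbs(r["color"],alpha=1.5)
p=[.5649,.1577,-.329]
for pts in (boxpts(.156,.084,0,.036),boxpts(.008,.064,.006,.066,.048),boxpts(.008,.028,.066,.132,.048)):
    q=proj(r,T(p,pts),True)
    for i in range(8):
        for j in (1,2,4):
            if not i&j: cv2.line(im,*[tuple(int(v*16) for v in q[k]) for k in (i,i|j)],(0,255,0),1,shift=4)
cv2.imwrite("pics/w1.png",im)
E
```

```text
clock: 7.2
tcp_pos: [0.6107, 0.1433, 0.2534]
orientation: [-0.0, 0.814, 0.581, -0.0]
wrist_force: [-0.1, -0.4, -1.4]
finger_gap: 0.0857
[(0.97, [362.0, 146.0], 1444), (0.77, [278.0, 177.0], 468), (0.55, [296.0, 274.0], 760)] [0.61003345 0.1420914  0.25370668] [-1.97812605e-05  8.14080852e-01  5.80751383e-01 -4.43998164e-04]
```

View pics/w1.png

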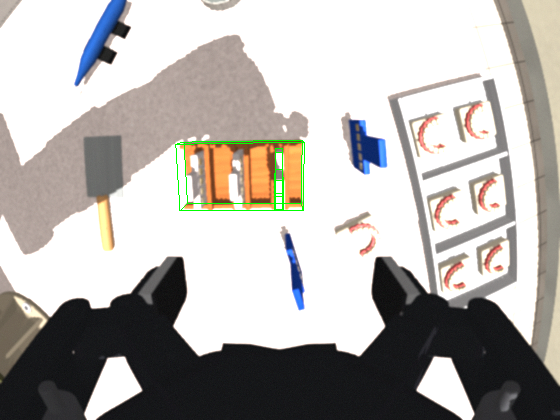

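```bash
python3 - <<'E'
import pickle
from h import *
r,d,s=pickle.load(open("w1.pkl","rb"))
im=r["color"]
p=[.5649,.1577,-.329]
S=5
a=cv2.resize(im[125:225,170:320],None,fx=S,fy=S,interpolation=cv2.INTER_CUBIC); b=a.copy()
print(im[150:200,260:300].mean())
for k,pts in enumerate((boxpts(.156,.084,0,.036),boxpts(.008,.064,.006,.066,.048),boxpts(.008,.028,.066,.132,.048))):
    q=(proj(r,T(p,pts),True)-[170,125]+.5)*S
    print(np.round(q/S+[170,125]-.5,1)[[1,3,5,7]].tolist())
    for i in range(8):
        for j in (1,2,4):
            if not i&j: cv2.line(b,*[tuple(int(v*16) for v in q[k]) for k in (i,i|j)],(0,255,0),1,shift=4)
cv2.imwrite("pics/w1c.png",b)
E
```

```text
124.37133333333334
[[179.6, 210.0], [175.3, 143.9], [302.8, 210.0], [303.8, 141.6]]
[[275.0, 208.8], [274.8, 152.5], [282.0, 208.8], [282.1, 152.5]]
[[274.1, 209.5], [273.9, 179.7], [282.7, 209.5], [282.8, 179.7]]
```

View pics/w1c.png

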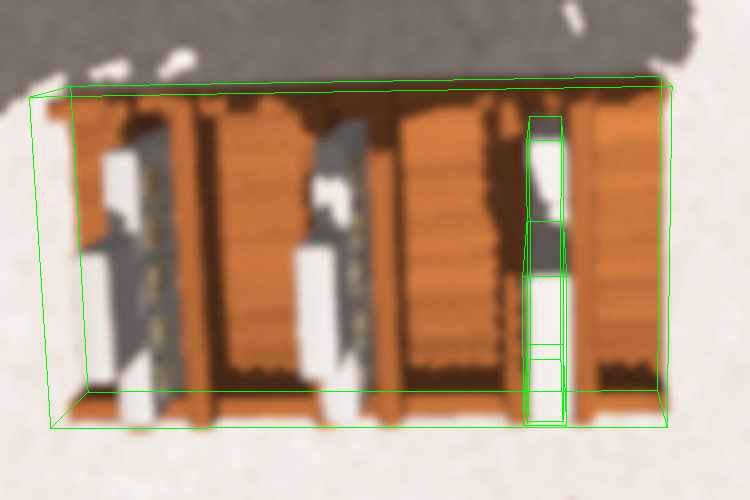

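The wrist view shows the card's tab at pixel (280,180), matching the predicted pose within about 1 px. Descending to grip the tab about 12 mm below its top.

```bash
python3 -m pendant '[[[0,0,1],0,-1],[[0,0,1],0,-1],[[0,0,1],0,-1],[[0,0,1],0,-1],[[0,0,1],0,-1],[[0,0.02,1],0,-1],[[0,0,0.8],0,-1],[[0,0,0.8],0,-1],[[0,0,0],0,-1]]' 
python3 - <<'E'
from workcell import env
import cv2
r=env.read_camera("scene");cv2.imwrite("pics/s2.png",cv2.resize(r["color"][150:350,220:440],None,fx=2.7,fy=2.7))
E
```

```text
clock: 8.43
tcp_pos: [0.6094, 0.1415, 0.1006]
orientation: [-0.001, 0.814, 0.58, -0.001]
wrist_force: [0.3, -0.3, 0.3]
finger_gap: 0.0855
```

View pics/s2.png

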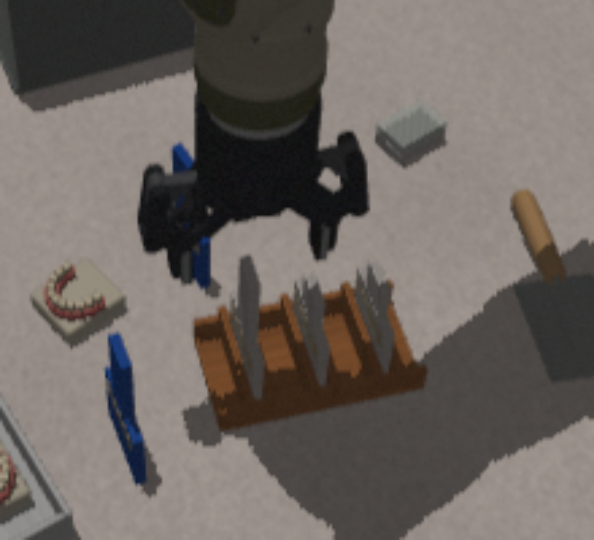

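Fingers straddle the tab: tips at (180,270) and (320,245), card tab at (248,265). Closing.

```bash
python3 -m pendant '[[[0,0,0],0,1],[[0,0,0],0,1],[[0,0,0],0,1],[[0,0,0],0,1],[[0,0,0],0,1],[[0,0,0],0,1]]' 50
python3 -m pendant '[[[0,0,0],0,1],[[0,0,0],0,1],[[0,0,0],0,1]]'
```

```text
clock: 9.22
tcp_pos: [0.6108, 0.1418, 0.1024]
orientation: [0.0, 0.814, 0.581, 0.0]
wrist_force: [-0.9, -0.1, 2.4]
finger_gap: 0.0056
clock: 9.6
tcp_pos: [0.6108, 0.1418, 0.1024]
orientation: [0.0, 0.814, 0.581, 0.0]
wrist_force: [0.2, -0.1, 2.7]
finger_gap: 0.0058
```

```bash
python3 -m pendant '[[[0,0,-0.3],0,1],[[0,0,-0.5],0,1],[[0,0,-0.5],0,1],[[0,0,-0.7],0,1],[[0,0,-1],0,1],[[0,0,-1],0,1],[[0,0,-1],0,1],[[0,0,-1],0,1],[[0,0,-1],0,1],[[0,0,-1],0,1],[[0,0,-1],0,1],[[0,0,0],0,1]]'
python3 - <<'E'
from workcell import env
import cv2
r=env.read_camera("wrist");cv2.imwrite("pics/w3.png",cv2.convertScaleAbs(r["color"],alpha=1.3))
r=env.read_camera("scene");cv2.imwrite("pics/s3.png",cv2.resize(r["color"][100:350,220:440],None,fx=2.3,fy=2.3))
E
```

```text
clock: 11.1
tcp_pos: [0.6114, 0.1419, 0.2846]
orientation: [0.001, 0.814, 0.581, 0.002]
wrist_force: [0.5, 0.5, -1.3]
finger_gap: 0.0058
```

View pics/w3.png

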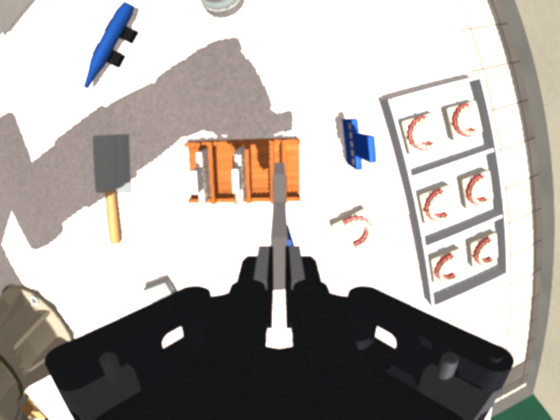

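View pics/s3.png

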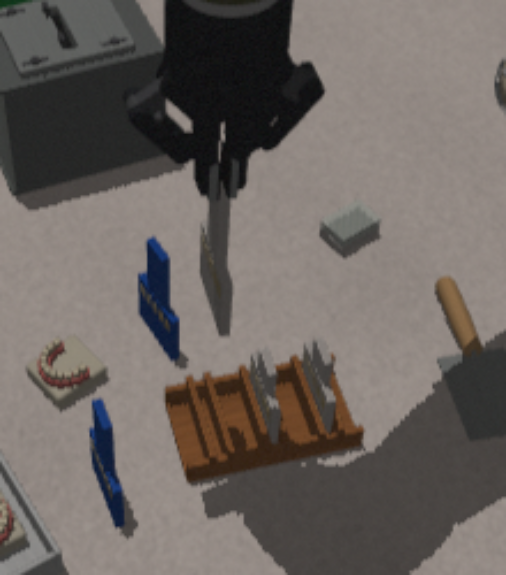

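The tall card is lifted and hangs straight below the fingers in the wrist view, with the two short cards still in the rack. Now I'll measure the slot by rectifying the throat plate's plane from the saved top and scene pictures.

```bash
python3 - <<'E'
import pickle
from h import *
R,C=pickle.load(open("d0.pkl","rb"))
b=[.5317,-.2497,-.19]
# grid in box frame at z=.152 ; image: right = -y, up=+x ; 5px/mm
S=4; W=np.zeros((600,800,3),np.uint8)
for k,c in enumerate(("top","scene")):
    xs=np.arange(.075,-.075,-.001/S); ys=np.arange(.05,-.05,-.001/S)
    X,Y=np.meshgrid(xs,ys,indexing="ij")
    P=T(b,np.c_[X.ravel(),Y.ravel(),np.full(X.size,.152)])
    q=proj(R[c],P).reshape(*X.shape,2).astype(np.float32)
    im=cv2.remap(cv2.convertScaleAbs(R[c]["color"],alpha=1.8),q[...,0],q[...,1],cv2.INTER_CUBIC)
    for m in range(-70,71,10):
        r=int((75-m)*S); cv2.line(im,(0,r),(8 if m else 400,r),(0,255,0),1)
    for m in range(-40,41,10):
        r=int((50-m)*S); cv2.line(im,(r,0),(r,8 if m else 600),(0,0,255),1)
    W[:im.shape[0],k*400:k*400+im.shape[1]]=im[:600,:400]
cv2.imwrite("pics/rect.png",W)
E
```

```text
(no output)
```

View pics/rect.png

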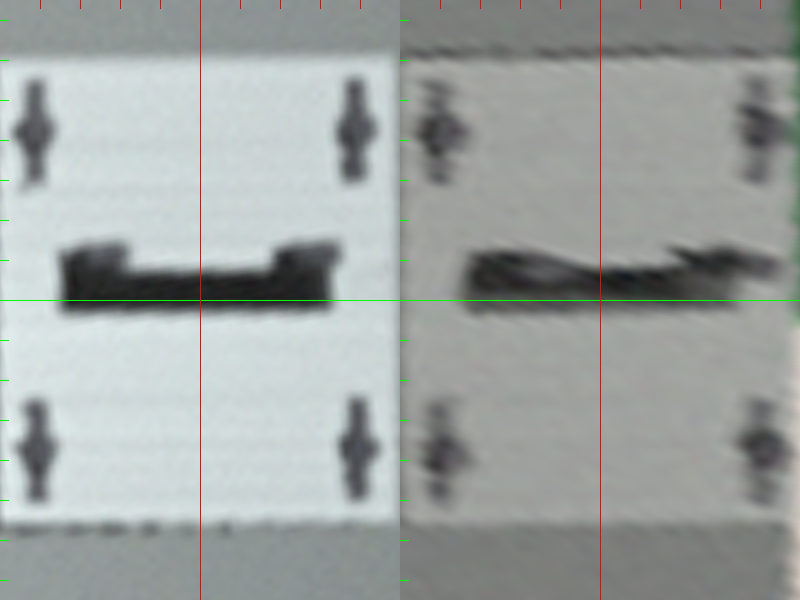

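Rectified view: the slot lies at box x ≈ +2.6 mm (top camera: rows 270–311), y ≈ 0 to +1 mm, with the ears on its +x side, and the yaw is level. Moving over the box.

```bash
python3 -m pendant '[[[0,0,-0.25],-0.7,1],[[0,0,-0.25],-0.65,1],[[-0.5,-0.02,0],0,1],[[-1,-0.02,0],0,1],[[-1,-0.02,0],0,1],[[-1,-0.02,0],0,1],[[-1,-0.02,0],0,1],[[-1,-0.02,0],0,1],[[-1,-0.02,0],0,1],[[-1,-0.02,0],0,1],[[-1,-0.02,0],0,1],[[-1,-0.02,0],0,1]]'
python3 -m pendant '[[[-1,-0.02,0],0,1],[[-1,-0.02,0],0,1],[[-1,-0.02,0],0,1],[[-1,-0.02,0],0,1],[[-1,-0.02,0],0,1],[[-1,-0.02,0],0,1],[[-1,-0.02,0],0,1],[[-1,-0.02,0],0,1],[[-1,-0.02,0],0,1],[[-1,-0.02,0],0,1],[[-0.45,0,0],0,1],[[0,0,0],0,1]]'
python3 - <<'E'
from workcell import env
from h import *
import pickle
r=env.read_camera("wrist");s=env.get_state();pickle.dump((r,s),open("w4.pkl","wb"))
print(s["tcp_pos"],s["orientation"],s["wrist_force"],s["joint_pos"])
cv2.imwrite("pics/w4.png",cv2.convertScaleAbs(r["color"],alpha=1.3))
E
```

```text
clock: 12.7
tcp_pos: [0.5703, -0.0453, 0.2921]
orientation: [0.0, 0.771, 0.637, -0.0]
wrist_force: [0.3, -0.3, -1.8]
finger_gap: 0.0057
clock: 14.2
tcp_pos: [0.527, -0.2491, 0.292]
orientation: [-0.0, 0.772, 0.636, 0.0]
wrist_force: [0.6, 0.0, -0.7]
finger_gap: 0.0058
[ 0.52705351 -0.2485342   0.29199396] [-1.76842971e-04  7.71288359e-01  6.36485842e-01  9.84034540e-05] [ 0.21104821 -0.82959747 -1.25518616] [-5.78522044e-01  3.24665598e-01  2.70337823e-01  1.51674760e+00
  2.93192157e-04  1.18320367e+00]
```

View pics/w4.png

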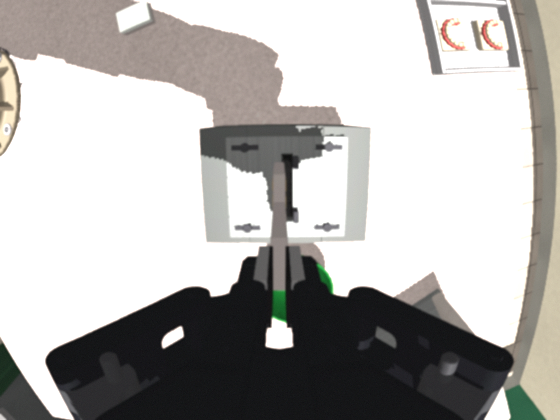

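```bash
cat > ov.py <<'E'
import pickle,sys
from h import *
def ov(r,s,slot,out,cardoff=(0,0),crop=(215,120,375,260),S=5,zoff=.0957):
    im=r["color"]; x0,y0,x1,y1=crop
    b=cv2.resize(cv2.convertScaleAbs(im[y0:y1,x0:x1],alpha=1.3),None,fx=S,fy=S,interpolation=cv2.INTER_CUBIC)
    w,x,y,z=s["orientation"]; a=2*np.arctan2(y,x)-np.pi/2  # yaw of tool y
    tx=np.array([-np.sin(a),np.cos(a)]); ty=np.array([np.cos(a),np.sin(a)])
    c=np.array(s["tcp_pos"][:2])+tx*cardoff[0]+ty*cardoff[1]; zb=s["tcp_pos"][2]-zoff
    P=[((c[0],c[1],a),boxpts(.008,.064,zb,zb+.06),(0,255,0)),
       (slot,boxpts(.011,.068,.152,.1521),(0,0,255)),
       (slot,[(u+.0055+.003,v,z) for u in(-.003,.003) for v in(.020,.032) for z in (.152,.164)],(255,0,255)),
       (slot,[(u+.0055+.003,v,z) for u in(-.003,.003) for v in(-.020,-.032) for z in (.152,.164)],(255,0,255))]
    for p,pts,col in P:
        q=proj(r,T(p,pts),True); 
        q=(q-[x0,y0]+.5)*S
        for i in range(8):
            for j in (1,2,4):
                if not i&j: cv2.line(b,*[tuple(int(v*16) for v in q[k]) for k in (i,i|j)],col,1,shift=4)
    cv2.imwrite(out,b)
E
python3 - <<'E'
from ov import *
r,s=pickle.load(open("w4.pkl","rb"))
ov(r,s,(.5344,-.2496,-.19),"pics/w4o.png")
import cv2
im=r["color"][120:240,235:355]; cv2.imwrite("pics/w4c.png",cv2.resize(cv2.convertScaleAbs(im,alpha=1.6),None,fx=5,fy=5,interpolation=cv2.INTER_CUBIC))
E
```

```text
(no output)
```

View pics/w4o.png

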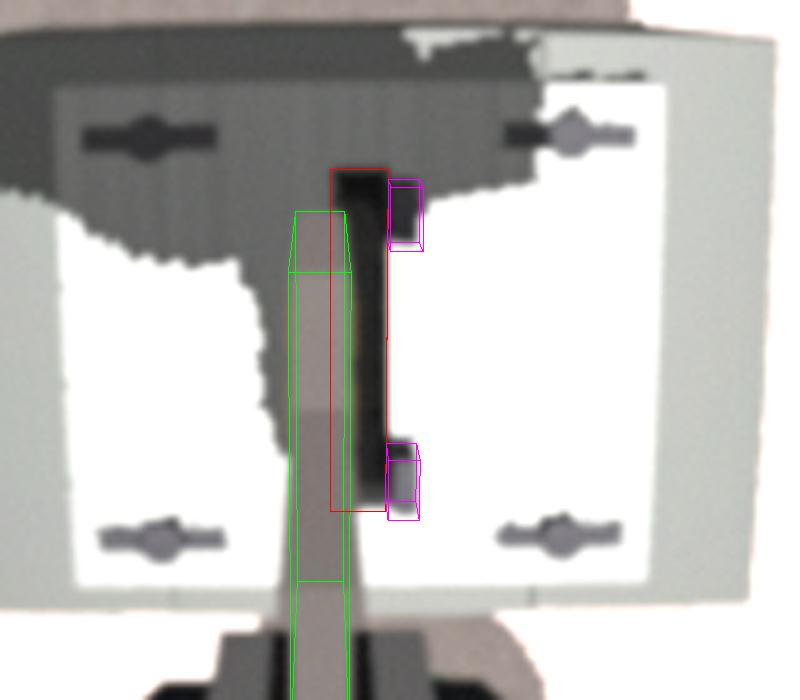

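View pics/w4c.png

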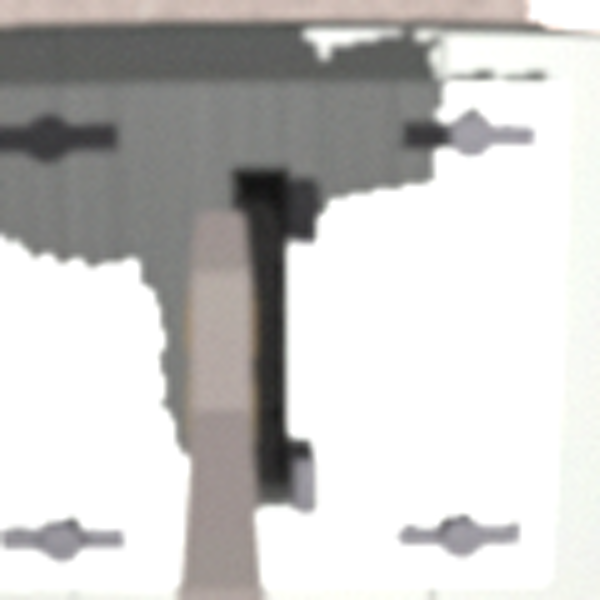

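The wrist overlay matches: card bottom corner at crop row 210 as predicted, slot at rows 171–503 against predicted 169–511, so roughly +0.6 mm toward tool +x. Descending to about 4 mm above the plate, on the -x side of the ears.

```bash
python3 -m pendant '[[[0.05,0,0.4],0,1],[[0,0,0.4],0,1],[[0,0,0.4],0,1],[[0,0,0.3],0,1],[[0,0,0.2],0,1],[[0,0,0.1],0,1],[[0,0,0],0,1],[[0,0,0],0,1]]'
python3 - <<'E'
from workcell import env
from ov import *
r=env.read_camera("wrist");s=env.get_state();pickle.dump((r,s),open("w5.pkl","wb"))
print(s["tcp_pos"],s["orientation"],s["wrist_force"])
ov(r,s,(.5345,-.2491,-.19),"pics/w5o.png")
E
```

```text
clock: 15.25
tcp_pos: [0.5274, -0.2476, 0.2564]
orientation: [0.0, 0.771, 0.637, 0.0]
wrist_force: [0.1, -0.5, -1.1]
finger_gap: 0.006
[ 0.52740897 -0.24764662  0.25637509] [3.11354021e-04 7.71179480e-01 6.36617712e-01 3.78224300e-05] [ 0.14537696  0.22963159 -1.31031309]
```

View pics/w5o.png

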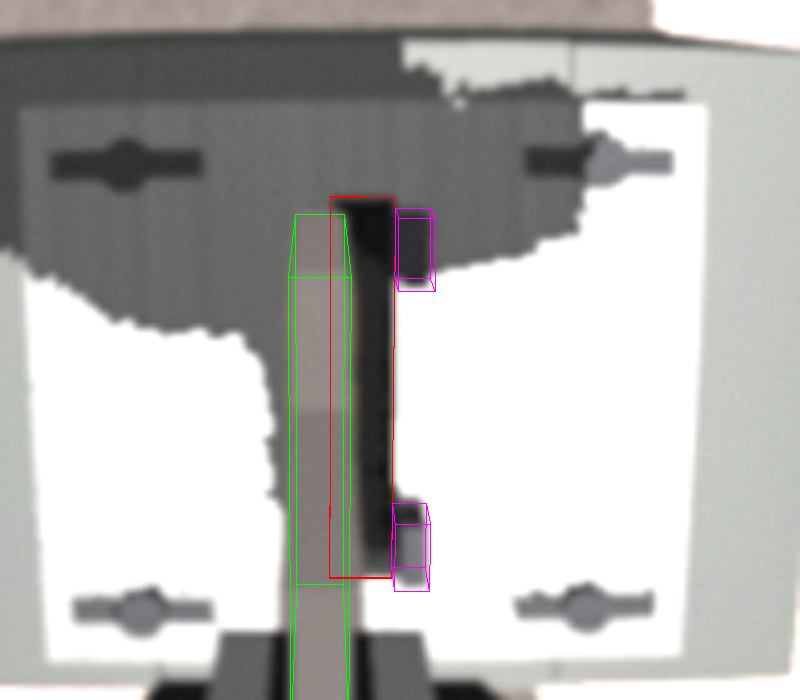

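Card corner and slot again line up with the model; the slot is about 0.3 mm farther in tool +x. Lowering 5 mm more and sliding toward the ears.

```bash
python3 -m pendant '[[[0.015,0,0.15],0,1],[[0,0,0.1],0,1],[[0,0.1,0],0,1],[[0,0.1,0],0,1],[[0,0.1,0],0,1],[[0,0,0],0,1],[[0,0,0],0,1]]'; for i in 1; do python3 -m pendant '[[[0,0.03,0],0,1],[[0,0.03,0],0,1],[[0,0,0],0,1]]'; done
```

```text
clock: 16.18
tcp_pos: [0.5332, -0.2483, 0.2511]
orientation: [-0.0, 0.771, 0.637, -0.0]
wrist_force: [0.8, -0.8, -1.7]
finger_gap: 0.0058
clock: 16.55
tcp_pos: [0.5344, -0.2486, 0.2511]
orientation: [0.0, 0.771, 0.637, -0.0]
wrist_force: [-0.9, -0.0, -1.0]
finger_gap: 0.0054
```

```bash
python3 -m pendant '[[[0,0.03,0],0,1],[[0,0,0],0,1]]'; python3 -m pendant '[[[0,0.03,0],0,1],[[0,0,0],0,1]]'
```

```text
clock: 16.8
tcp_pos: [0.535, -0.2487, 0.2511]
orientation: [0.0, 0.771, 0.637, -0.0]
wrist_force: [-0.3, -0.3, -0.4]
finger_gap: 0.0057
clock: 17.05
tcp_pos: [0.5356, -0.2488, 0.2511]
orientation: [0.0, 0.771, 0.637, -0.0]
wrist_force: [-0.4, 0.4, -1.8]
finger_gap: 0.0058
```

```bash
python3 -m pendant '[[[0,0.025,0],0,1],[[0,0,0],0,1]]'; python3 -m pendant '[[[0,0.025,0],0,1],[[0,0,0],0,1]]';  python3 - <<'E'
from workcell import env
from ov import *
r=env.read_camera("wrist");s=env.get_state();pickle.dump((r,s),open("w6.pkl","wb"))
print(s["tcp_pos"],s["orientation"],s["wrist_force"],s["ft_torque"])
ov(r,s,(.5345,-.2491,-.19),"pics/w6o.png")
E
```

```text
clock: 17.3
tcp_pos: [0.5361, -0.2489, 0.2511]
orientation: [0.0, 0.771, 0.637, -0.0]
wrist_force: [0.1, 0.2, -1.8]
finger_gap: 0.0058
clock: 17.55
tcp_pos: [0.5366, -0.249, 0.2511]
orientation: [0.0, 0.771, 0.637, -0.0]
wrist_force: [1.0, -0.7, -1.5]
finger_gap: 0.0059
[ 0.53657098 -0.2489897   0.25106124] [ 1.26152631e-05  7.71164031e-01  6.36636502e-01 -4.33910293e-05] [ 0.0165371   0.66522131 -1.21641822] [ 0.05034702  0.01330519 -0.04282868]
```

View pics/w6o.png

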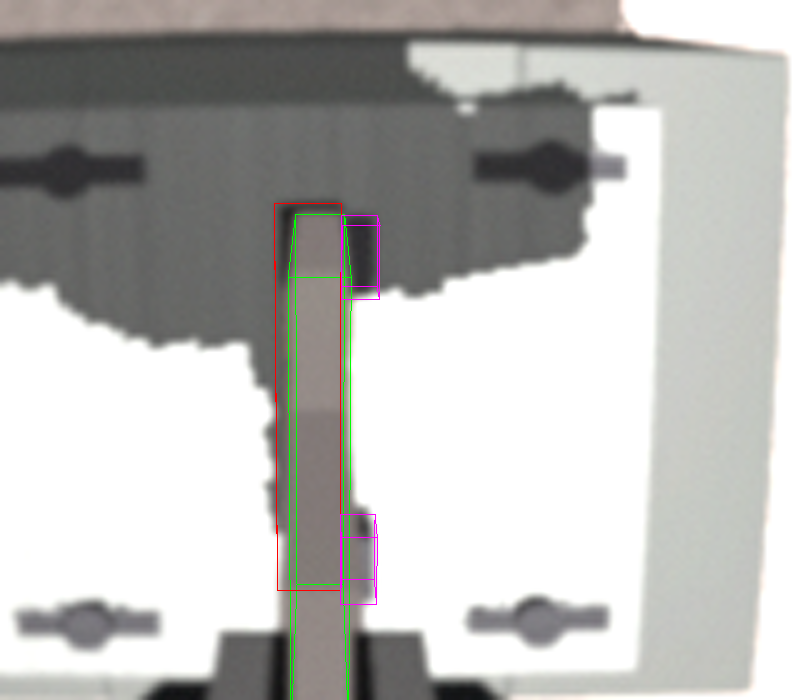

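The card's bottom edge (crop columns 295–345) is now almost against the near ear (about 345). A few more small steps.

```bash
for k in 1; do python3 -m pendant '[[[0,0.02,0],0,1],[[0,0,0],0,1]]'; python3 -m pendant '[[[0,0.02,0],0,1],[[0,0,0],0,1]]'; python3 -m pendant '[[[0,0.02,0],0,1],[[0,0,0],0,1]]'; done
```

```text
clock: 17.85
tcp_pos: [0.5369, -0.2491, 0.2511]
orientation: [0.0, 0.771, 0.637, -0.0]
wrist_force: [-0.1, 0.2, -1.6]
finger_gap: 0.0053
clock: 18.1
tcp_pos: [0.5374, -0.2492, 0.2511]
orientation: [0.0, 0.771, 0.637, -0.0]
wrist_force: [-0.6, 0.1, -0.7]
finger_gap: 0.0053
clock: 18.35
tcp_pos: [0.5377, -0.2492, 0.2511]
orientation: [0.0, 0.771, 0.637, -0.0]
wrist_force: [-0.8, -0.0, -1.5]
finger_gap: 0.0057
```

```bash
python3 -m pendant '[[[0,0.02,0],0,1],[[0,0,0],0,1]]'; python3 -m pendant '[[[0,0.02,0],0,1],[[0,0,0],0,1]]'; python3 - <<'E'
from workcell import env
from ov import *
r=env.read_camera("wrist");s=env.get_state();pickle.dump((r,s),open("w7.pkl","wb"))
print(s["tcp_pos"],s["orientation"],s["wrist_force"],s["ft_torque"])
ov(r,s,(.535,-.249,-.19),"pics/w7o.png")
E
```

```text
clock: 18.6
tcp_pos: [0.5381, -0.2493, 0.2511]
orientation: [0.0, 0.771, 0.637, -0.0]
wrist_force: [-1.2, 1.3, -0.6]
finger_gap: 0.0058
clock: 18.85
tcp_pos: [0.5385, -0.2494, 0.2511]
orientation: [0.0, 0.771, 0.637, -0.0]
wrist_force: [-0.5, 0.3, -0.2]
finger_gap: 0.0057
[ 0.53852506 -0.24938657  0.25110071] [ 2.65842887e-05  7.71180829e-01  6.36616154e-01 -2.95455531e-05] [ 0.2824662   0.77110977 -0.77795313] [ 0.06306218  0.08561722 -0.01918744]
```

View pics/w7o.png

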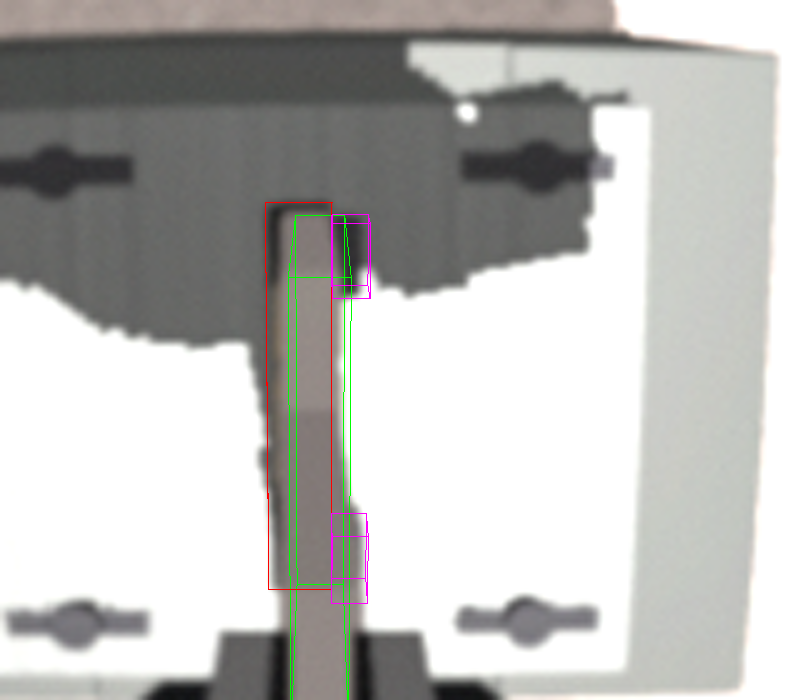

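The card's bottom has been held by the near ear (bottom at columns 282–331 against 295–345 for an untilted card, about 2.2 mm), so contact was near the previous look. Backing off 3.6 mm and looking.

```bash
python3 -m pendant '[[[0,-0.06,0],0,1],[[0,-0.06,0],0,1],[[0,-0.06,0],0,1],[[0,0,0],0,1]]'; python3 - <<'E'
from workcell import env
from ov import *
r=env.read_camera("wrist");s=env.get_state();pickle.dump((r,s),open("w8.pkl","wb"))
print(s["tcp_pos"],s["orientation"],s["wrist_force"],s["ft_torque"])
ov(r,s,(.535,-.249,-.19),"pics/w8o.png")
im=r["color"][150:250,245:325]; cv2.imwrite("pics/w8c.png",cv2.resize(cv2.convertScaleAbs(im,alpha=2),None,fx=6,fy=6,interpolation=cv2.INTER_CUBIC))
E
```

```text
clock: 19.4
tcp_pos: [0.535, -0.2487, 0.2512]
orientation: [0.0, 0.771, 0.637, 0.0]
wrist_force: [-0.0, -0.1, -0.9]
finger_gap: 0.0056
[ 0.53499827 -0.24871035  0.25112449] [9.07477289e-05 7.71180186e-01 6.36616927e-01 7.70550668e-06] [ 0.14072028  0.10248887 -0.82690246] [ 0.02619476  0.02563166 -0.01087187]
```

View pics/w8o.png

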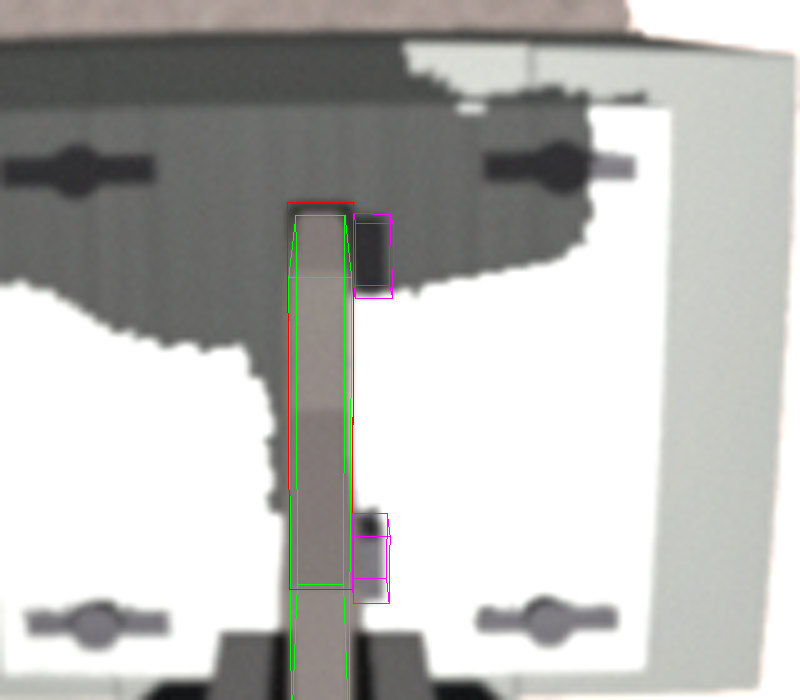

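View pics/w8c.png

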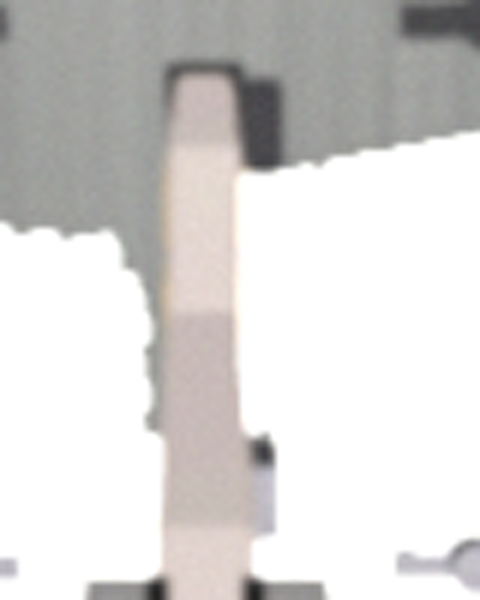

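It sprang back: the card sits centred over the slot in x (gaps of about 8 and 5 px), with the near-end gap slightly small (≈1.3 mm against the ideal 2 mm). Shifting 0.4 mm and descending gently.

```bash
python3 -m pendant '[[[-0.02,0,0],0,1],[[0,0,0.1],0,1],[[0,0,0.1],0,1],[[0,0,0],0,1]]'; python3 -m pendant '[[[0,0,0.1],0,1],[[0,0,0],0,1]]'
```

```text
clock: 19.95
tcp_pos: [0.5348, -0.249, 0.2468]
orientation: [-0.0, 0.771, 0.637, -0.0]
wrist_force: [0.2, 0.1, -1.1]
finger_gap: 0.0054
clock: 20.2
tcp_pos: [0.5348, -0.249, 0.2449]
orientation: [-0.0, 0.771, 0.637, -0.0]
wrist_force: [-0.1, -0.2, -1.9]
finger_gap: 0.0057
```

```bash
python3 -m pendant '[[[0,0,0.1],0,1],[[0,0,0.1],0,1],[[0,0,0],0,1]]'; python3 - <<'E'
from workcell import env
from ov import *
r=env.read_camera("wrist");s=env.get_state();pickle.dump((r,s),open("w9.pkl","wb"))
print(s["tcp_pos"],s["orientation"],s["wrist_force"],s["ft_torque"])
ov(r,s,(.535,-.249,-.19),"pics/w9o.png")
E
```

```text
clock: 20.58
tcp_pos: [0.5348, -0.249, 0.2408]
orientation: [-0.0, 0.771, 0.637, -0.0]
wrist_force: [-0.8, 0.7, -0.7]
finger_gap: 0.0058
[ 0.53484886 -0.24903054  0.24094902] [-9.31506358e-05  7.71163220e-01  6.36637475e-01 -6.96623777e-05] [ 0.18307486 -0.47937054 -2.30146851] [0.03453638 0.01285115 0.00135295]
```

View pics/w9o.png

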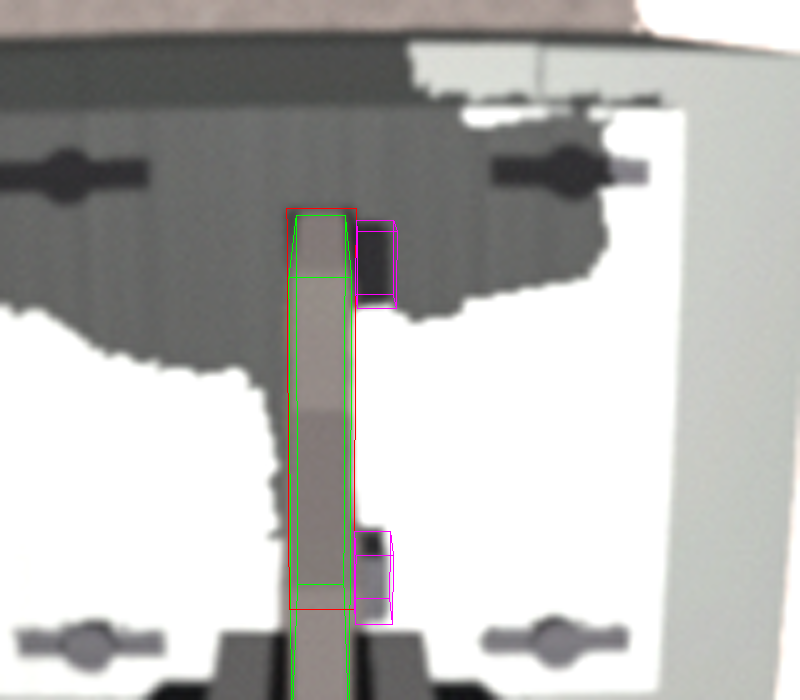

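The card is about 7 mm into the slot with no contact force. Continuing against the flap.

```bash
python3 -m pendant '[[[0,0,0.1],0,1],[[0,0,0],0,1]]'; python3 -m pendant '[[[0,0,0.1],0,1],[[0,0,0],0,1]]'; python3 -m pendant '[[[0,0,0.1],0,1],[[0,0,0],0,1]]'
```

```text
clock: 20.88
tcp_pos: [0.5349, -0.249, 0.2389]
orientation: [-0.0, 0.771, 0.637, -0.0]
wrist_force: [-0.6, -0.2, -1.4]
finger_gap: 0.0057
clock: 21.12
tcp_pos: [0.5353, -0.2493, 0.2378]
orientation: [0.001, 0.771, 0.637, 0.0]
wrist_force: [-0.0, 0.6, 3.5]
finger_gap: 0.0058
clock: 21.38
tcp_pos: [0.5354, -0.2494, 0.2361]
orientation: [0.001, 0.771, 0.637, 0.0]
wrist_force: [0.1, 0.1, 5.5]
finger_gap: 0.0056
```

```bash
python3 -m pendant '[[[0,0,0.1],0,1],[[0,0,0],0,1]]'; python3 -m pendant '[[[0,0,0.1],0,1],[[0,0,0],0,1]]'; python3 -m pendant '[[[0,0,0.1],0,1],[[0,0,0],0,1]]'
```

```text
clock: 21.62
tcp_pos: [0.5354, -0.2495, 0.2343]
orientation: [0.001, 0.771, 0.637, 0.0]
wrist_force: [-0.5, -0.2, 4.9]
finger_gap: 0.0056
clock: 21.88
tcp_pos: [0.5355, -0.2495, 0.2325]
orientation: [0.001, 0.771, 0.637, 0.0]
wrist_force: [-0.2, 0.1, 7.0]
finger_gap: 0.0054
clock: 22.12
tcp_pos: [0.5357, -0.2496, 0.2306]
orientation: [0.002, 0.771, 0.637, 0.0]
wrist_force: [-0.0, -0.1, 7.0]
finger_gap: 0.0058
```

```bash
python3 -m pendant '[[[0,0,0.12],0,1],[[0,0,0.12],0,1],[[0,0,0],0,1]]'; python3 -m pendant '[[[0,0,0.12],0,1],[[0,0,0.12],0,1],[[0,0,0],0,1]]'; python3 - <<'E'
from workcell import env
from ov import *
r=env.read_camera("wrist");s=env.get_state();pickle.dump((r,s),open("w10.pkl","wb"))
print(s["tcp_pos"],s["orientation"],s["wrist_force"],s["ft_torque"])
ov(r,s,(.535,-.249,-.19),"pics/w10o.png")
r=env.read_camera("scene");cv2.imwrite("pics/s10.png",cv2.resize(r["color"][20:220,180:340],None,fx=3,fy=3,interpolation=cv2.INTER_CUBIC))
E
```

```text
clock: 22.5
tcp_pos: [0.5353, -0.2494, 0.2253]
orientation: [0.001, 0.771, 0.637, 0.0]
wrist_force: [-0.4, 1.0, 5.6]
finger_gap: 0.0054
clock: 22.88
tcp_pos: [0.5351, -0.2492, 0.22]
orientation: [0.001, 0.771, 0.637, 0.0]
wrist_force: [-0.7, 0.8, 3.1]
finger_gap: 0.0056
[ 0.53508687 -0.24916379  0.22002564] [4.75095478e-04 7.71136175e-01 6.36670051e-01 1.42231479e-04] [0.79400116 0.25114243 3.77558628] [0.05248069 0.12596272 0.04485365]
```

View pics/w10o.png

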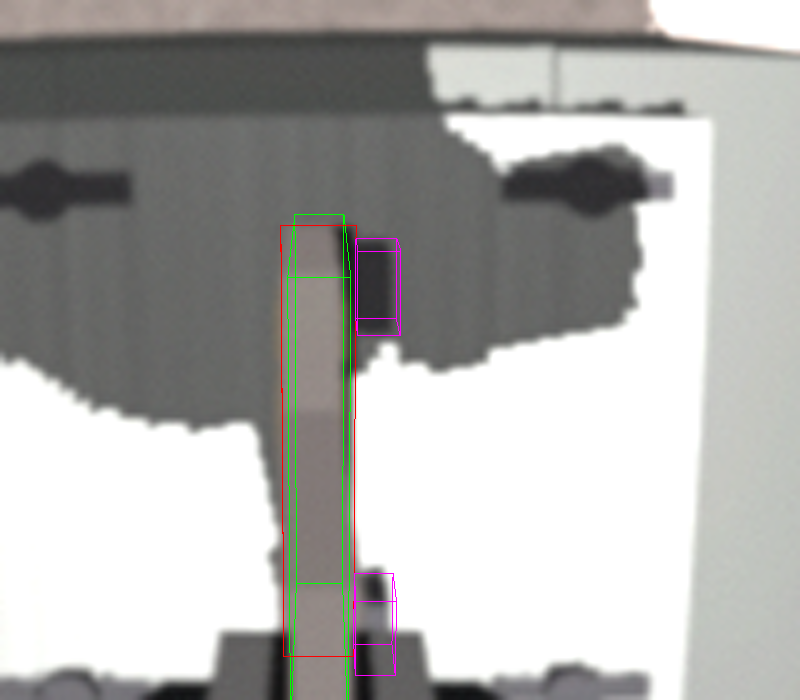

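View pics/s10.png

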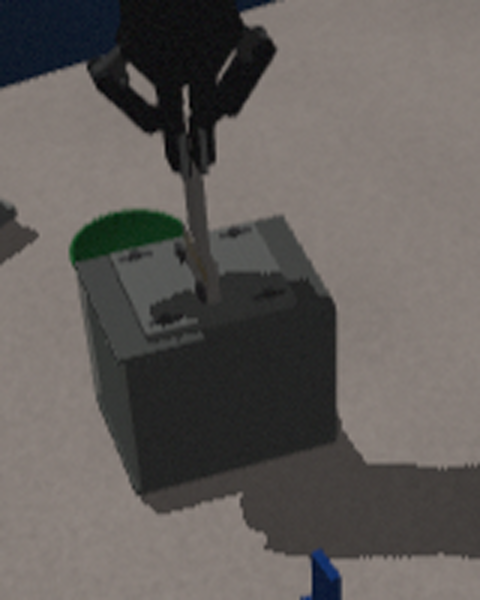

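The card is going in; the flap presses it to the -x side of the slot and the force is only about 3–6 N. Continuing down.

```bash
python3 -m pendant '[[[0,0,0.2],0,1],[[0,0,0.2],0,1],[[0,0,0.2],0,1],[[0,0,0],0,1]]'; python3 -m pendant '[[[0,0,0.2],0,1],[[0,0,0.2],0,1],[[0,0,0.2],0,1],[[0,0,0],0,1]]';python3 -m pendant '[[[0,0,0.2],0,1],[[0,0,0.2],0,1],[[0,0,0.2],0,1],[[0,0,0],0,1]]'
```

```text
clock: 23.48
tcp_pos: [0.5343, -0.2489, 0.2065]
orientation: [-0.001, 0.771, 0.637, -0.0]
wrist_force: [-0.2, -0.3, -0.2]
finger_gap: 0.0061
clock: 23.98
tcp_pos: [0.5344, -0.2489, 0.1947]
orientation: [-0.001, 0.771, 0.637, -0.0]
wrist_force: [-0.9, -0.4, -0.4]
finger_gap: 0.0057
clock: 24.48
tcp_pos: [0.5344, -0.2489, 0.1827]
orientation: [-0.001, 0.771, 0.637, -0.0]
wrist_force: [-1.2, -0.2, -0.3]
finger_gap: 0.0059
```

```bash
python3 -m pendant '[[[0,0,0.2],0,1],[[0,0,0.2],0,1],[[0,0,0.2],0,1],[[0,0,0],0,1]]'; python3 -m pendant '[[[0,0,0.2],0,1],[[0,0,0.15],0,1],[[0,0,0],0,1]]'; python3 - <<'E'
from workcell import env
from ov import *
r=env.read_camera("wrist");s=env.get_state()
print(s["tcp_pos"],s["wrist_force"])
ov(r,s,(.535,-.249,-.19),"pics/w11o.png")
r=env.read_camera("scene");cv2.imwrite("pics/s11.png",cv2.resize(r["color"][20:220,180:340],None,fx=3,fy=3,interpolation=cv2.INTER_CUBIC))
E
```

```text
clock: 24.98
tcp_pos: [0.5344, -0.2489, 0.1707]
orientation: [-0.001, 0.771, 0.637, -0.0]
wrist_force: [-2.7, -0.8, -0.1]
finger_gap: 0.0057
clock: 25.35
tcp_pos: [0.5346, -0.249, 0.164]
orientation: [-0.0, 0.771, 0.637, -0.0]
wrist_force: [-2.1, 0.5, 0.6]
finger_gap: 0.0055
[ 0.53452312 -0.24894893  0.16398061] [-2.65809080e+00 -5.00292718e-03  1.65183263e-03]
```

View pics/w11o.png

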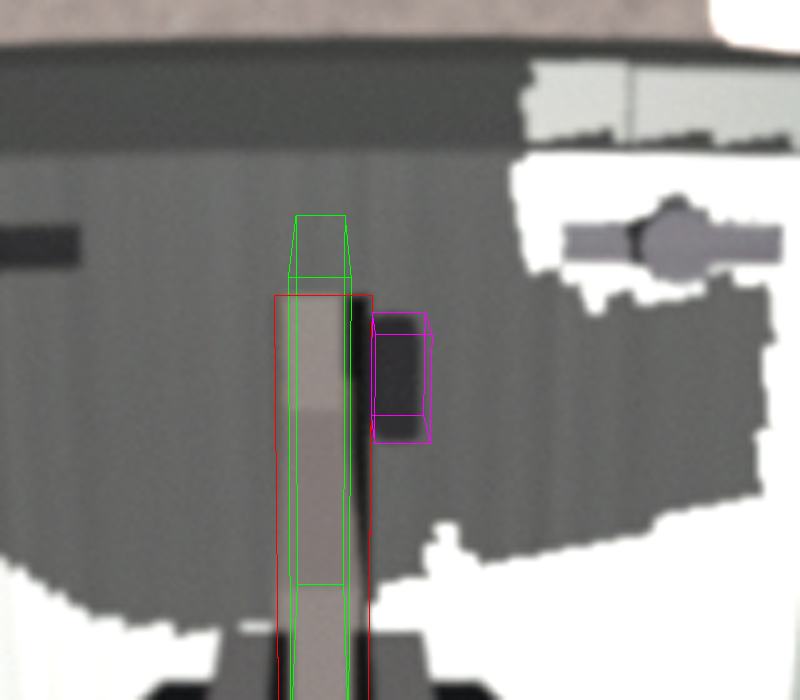

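View pics/s11.png

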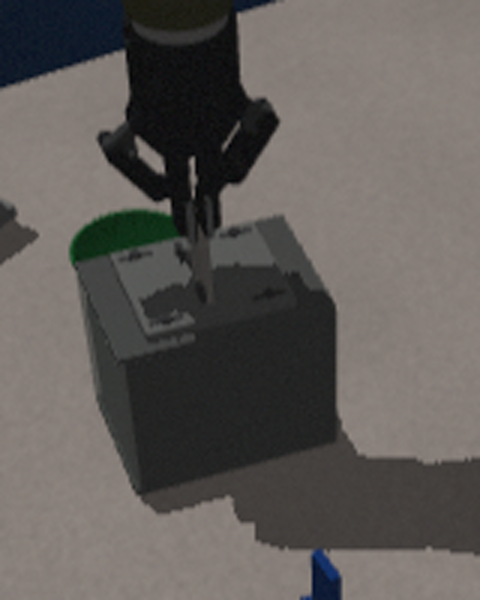

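The card still sits in the fingers as modelled (shoulder line at row 410); the shoulders are about 24 mm below the plate top and the tips about 12 mm above it. Going 6 mm lower, then opening.

```bash
python3 -m pendant '[[[0,0,0.1],0,1],[[0,0,0.1],0,1],[[0,0,0.1],0,1],[[0,0,0],0,1]]'; python3 -m pendant '[[[0,0,0],0,0.6],[[0,0,0],0,0.4],[[0,0,0],0,0.3],[[0,0,0],0,0.3],[[0,0,0],0,0.3]]'; python3 - <<'E'
from workcell import env
from ov import *
r=env.read_camera("wrist");s=env.get_state()
print(s["tcp_pos"],s["wrist_force"])
cv2.imwrite("pics/w12.png",r["color"])
r=env.read_camera("scene");cv2.imwrite("pics/s12.png",cv2.resize(r["color"][20:220,180:340],None,fx=3,fy=3,interpolation=cv2.INTER_CUBIC))
E
```

```text
clock: 25.95
tcp_pos: [0.5348, -0.2489, 0.1577]
orientation: [-0.0, 0.771, 0.637, -0.0]
wrist_force: [0.4, -0.4, -1.3]
finger_gap: 0.0056
clock: 26.58
tcp_pos: [0.5349, -0.2491, 0.1585]
orientation: [0.0, 0.771, 0.637, -0.0]
wrist_force: [-0.4, 0.3, 0.9]
finger_gap: 0.0296
[ 0.53493411 -0.24910909  0.15852717] [ 0.23515415 -0.21288906  0.23694683]
```

View pics/w12.png

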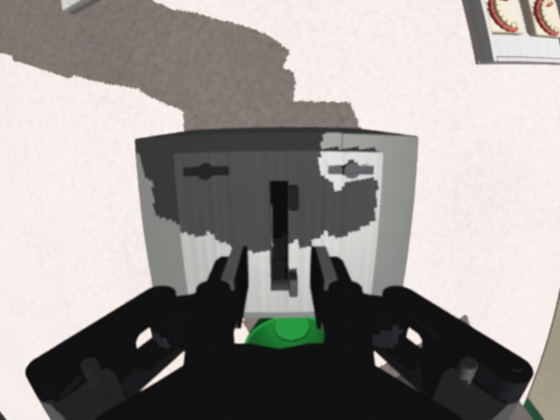

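View pics/s12.png

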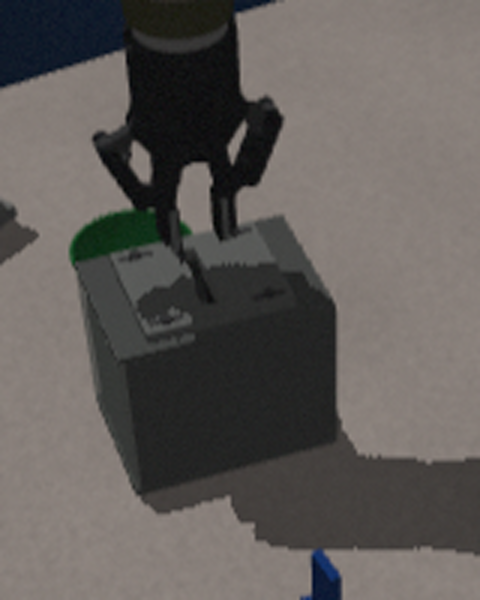

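The slot is empty and dark at pixel (280,235), so the card has dropped in. Retreating and checking.

```bash
python3 -m pendant '[[[0,0,-0.5],0,0.3],[[0,0,-1],0,0.3],[[0,0,-1],0,0.3],[[0,0,-1],0,0.3],[[0,0,-1],0,0.3],[[0,0,-1],0,0.3],[[-1,0,-1],0,0.3],[[-1,0,-0.5],0,0.3],[[-1,0,0],0,0.3],[[-1,0,0],0,0.3],[[0,0,0],0,0.3]]'; python3 - <<'E'
from workcell import env
from h import *
for c in ("wrist","scene","top"):
    r=env.read_camera(c); cv2.imwrite(f"pics/{c}13.png",r["color"])
    print(c,[(round(d["p"],2),np.round(d["location"]).tolist()) for t in ("tall_card_mid","flap","model_mid") for d in env.boxes_of(c,t)])
s=env.get_state();print(s["clock"],s["wrist_force"])
a=cv2.imread("pics/scene13.png");b=cv2.imread("pics/wrist13.png")
W=np.zeros((600,800,3),np.uint8)
W[:,:400]=cv2.resize(cv2.convertScaleAbs(a[80:320,220:380],alpha=1.8),(400,600),interpolation=cv2.INTER_CUBIC)
W[:300,400:]=cv2.resize(cv2.convertScaleAbs(b[60:270,140:420],alpha=1.5),(400,300),interpolation=cv2.INTER_CUBIC)
W[300:,400:]=cv2.resize(cv2.convertScaleAbs(a[85:190,190:330],alpha=3),(400,300),interpolation=cv2.INTER_CUBIC)
cv2.imwrite("pics/c13.png",W)
E
```

```text
clock: 28.05
tcp_pos: [0.5191, -0.3291, 0.2974]
orientation: [-0.001, 0.772, 0.636, -0.0]
wrist_force: [0.1, 0.1, 0.1]
finger_gap: 0.03
wrist [(0.88, [278.0, 107.0])]
scene [(0.85, [264.0, 298.0]), (0.84, [291.0, 227.0]), (0.59, [247.0, 264.0])]
top [(0.64, [277.0, 208.0]), (0.55, [216.0, 150.0]), (0.73, [280.0, 169.0])]
28.65 [ 0.07614363 -0.78079069  0.73819189]
```

View pics/c13.png

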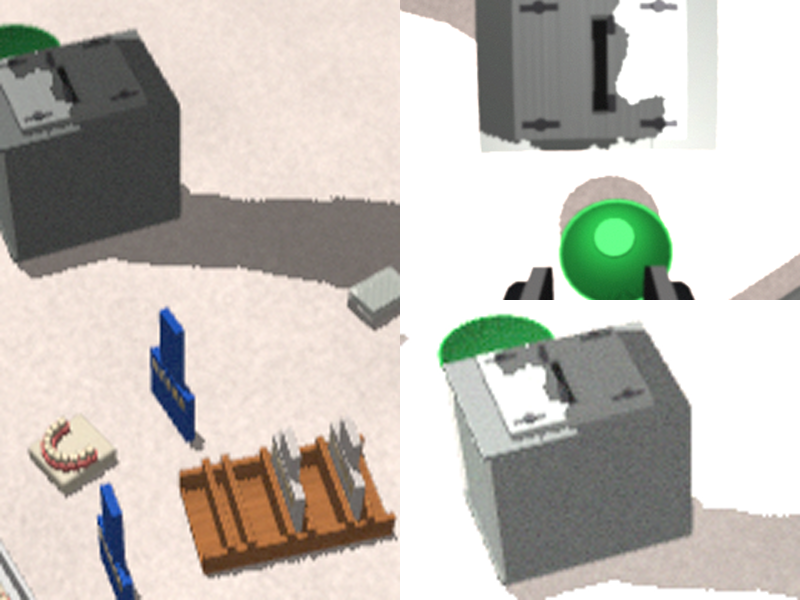

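View pics/top13.png

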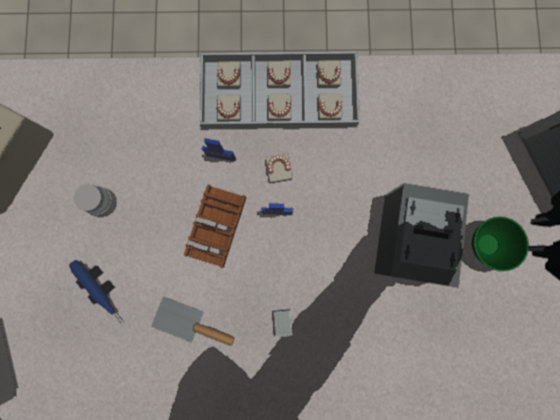

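```bash
python3 - <<'E'
from h import *
W=np.zeros((600,800,3),np.uint8)
for k,f in enumerate(("scene0","scene13")):
    a=cv2.imread(f"pics/{f}.png")
    W[:,k*400:k*400+400]=cv2.resize(cv2.convertScaleAbs(a[105:195,200:260],alpha=3),(400,600),interpolation=cv2.INTER_CUBIC)
cv2.imwrite("pics/c14.png",W)
E
```

```text
(no output)
```

View pics/c14.png

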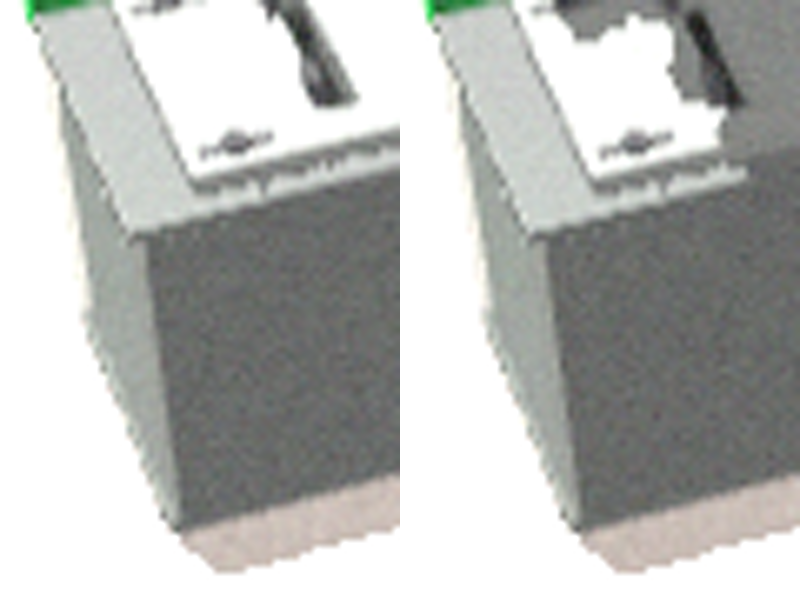

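The slot is shut and empty, the two short cards are still in the rack, and the model and blue look-alikes haven't moved. The clear wall is too oblique in these views, so I'll take one look into the box from its +x side with the wrist camera.

```bash
python3 -m pendant '[[[0.6,0.9,0],0,0.3],[[0.6,0.9,0],0,0.3],[[0.6,0.9,0],0,0.3],[[0.6,0.9,0],0,0.3],[[0.6,0.9,0],0,0.3],[[0.6,0.9,0],0,0.3],[[0.6,0.9,0],0,0.3],[[0.6,0.9,0],0,0.3],[[0.6,0.9,0],0,0.3],[[0,0,0],0,0.3]]'; python3 - <<'E'
from workcell import env
from h import *
r=env.read_camera("wrist"); cv2.imwrite("pics/w15.png",r["color"])
cv2.imwrite("pics/w15.png",r["color"])
E
```

```text
clock: 29.9
tcp_pos: [0.7004, -0.2514, 0.2969]
orientation: [-0.001, 0.771, 0.637, -0.0]
wrist_force: [0.1, 0.3, -0.7]
finger_gap: 0.0295
```

View pics/w15.png

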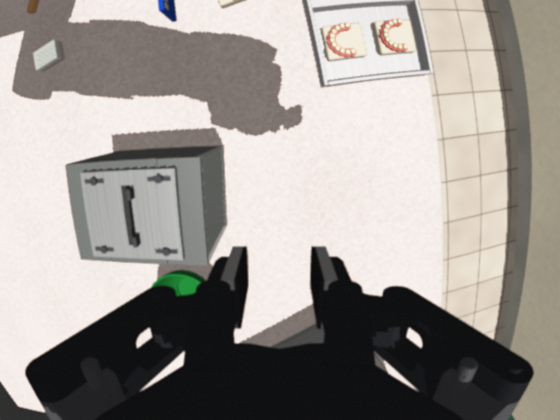

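```bash
python3 -m pendant '[[[0,0,1],0,0.3],[[0,0,1],0,0.3],[[0,0,1],0,0.3],[[0,0,1],0,0.3],[[0,0,1],0,0.3],[[0,0,1],0,0.3],[[0,0,1],0,0.3],[[0,0,0],0,0.3]]'; python3 - <<'E'
from workcell import env
from h import *
r=env.read_camera("wrist"); a=r["color"]
print([(round(d["p"],2),np.round(d["location"]).tolist()) for d in env.boxes_of("wrist","tall_card_mid")])
cv2.imwrite("pics/w16.png",cv2.resize(cv2.convertScaleAbs(a[100:310,20:300],alpha=1.6),None,fx=2.8,fy=2.8,interpolation=cv2.INTER_CUBIC))
E
```

```text
clock: 30.95
tcp_pos: [0.6972, -0.2523, 0.1571]
orientation: [-0.002, 0.771, 0.636, -0.001]
wrist_force: [-0.6, 0.3, -0.1]
finger_gap: 0.0298
[]
```

View pics/w16.png

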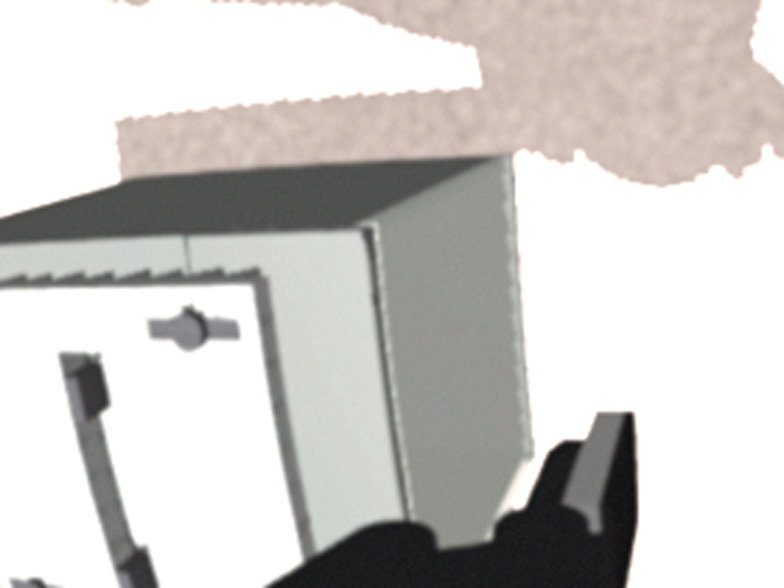

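```bash
python3 - <<'E'
import cv2
a=cv2.imread("pics/w16.png")[150:560,340:560]
g=cv2.GaussianBlur(a,(9,9),0).astype(float); g=(g-110)*5; 
import numpy as np
cv2.imwrite("pics/c17.png",cv2.resize(np.clip(g,0,255).astype(np.uint8),None,fx=1.4,fy=1.4))
E
```

```text
(no output)
```

View pics/c17.png

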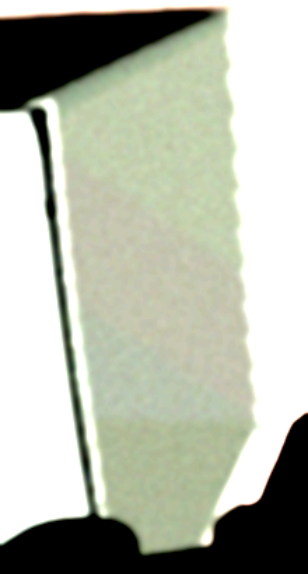

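Through the tinted clear wall, the contrast stretch shows a paler diagonal band, consistent with the card lying inside. The arm is free in the air, so I'm handing in.

```bash
python3 - <<'E'
from workcell import env
s=env.get_state();print(s["clock"],s["wrist_force"],s["finger_gap"])
print(env.hand_in())
E
```

```text
31.05 [-0.69270756  0.06928263  0.16648602] 0.029980929413864463
the job is handed in; nothing more can be done
None
```

I pushed the tall white card upright, broad end down, through the slot, and it dropped into the grey returns box. I handed the job in at 31.05 s, within the 54 s limit.

I gripped the card by its tab, slid it to the guide ears and backed off about 1.5 mm from contact. I then pushed it past the flap at 7 N or less by the wrist readings between steps. I opened the fingers with its shoulders about 30 mm below the plate's top.

Last checks:
- **Slot and card:** The slot was empty and dark. In the last scene and top views the detector found only the two blue look-alikes, apart from a low-confidence hit in the scene view that matches the jaw model.
- **Things left alone:** The two short cards, the jaw model and the blue look-alikes looked unmoved.
- **Robot:** The arm was clear of everything, and the wrist force read under 1 N.
- **Not fully confirmed:** Through the tinted clear wall I saw only a faint pale band consistent with the card. I could not see directly how it lies inside.

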